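# Sort cut bamboo bundles by length into their stock trays

### The job

Bundles of bamboo sticks have come off the trimmer in three lengths. Sort the four loose bundles into the stock trays by length: lay each one flat in an empty lane of the tray made for its length (one bundle to a lane, the two middle-length ones side by side in their tray), fully down on the tray's floor between the walls, and let go. Do not knock the glue bottle or the thread spool about.

Things in the scene. Friction and masses are not known exactly. Their poses are not given: they have to be found in the camera images.
- long_bundle: bundle of square bamboo sticks tied with dark red thread: 135 mm long (its x axis), 22 mm wide (y), 26 mm high (z), 55 g. Origin at the centre of its underside; z up. Lies on the table. Grip it across its 22 mm width at mid length. Beside its lane only about 30 mm are free for each finger: let go by opening some 10 mm a side. The longest of the four.
- medium_bundle_a: bundle of square bamboo sticks tied with dark red thread: 105 mm long (its x axis), 22 mm wide (y), 26 mm high (z), 43 g. Origin at the centre of its underside; z up. Lies on the table. Grip it across its 22 mm width at mid length. Beside its lane only about 30 mm are free for each finger: let go by opening some 10 mm a side. One of two alike.
- medium_bundle_b: bundle of square bamboo sticks tied with dark red thread: 105 mm long (its x axis), 22 mm wide (y), 26 mm high (z), 43 g. Origin at the centre of its underside; z up. Lies on the table. Grip it across its 22 mm width at mid length. Beside its lane only about 30 mm are free for each finger: let go by opening some 10 mm a side. The other of the two alike.
- short_bundle: bundle of square bamboo sticks tied with dark red thread: 75 mm long (its x axis), 22 mm wide (y), 26 mm high (z), 31 g. Origin at the centre of its underside; z up. Lies on the table. Grip it across its 22 mm width at mid length. Beside its lane only about 30 mm are free for each finger: let go by opening some 10 mm a side. The shortest of the four.
- long_tray: fixed wooden tray, 163 x 102 mm (x, y). Origin: centre of its underside. Floor 5 mm thick. Two lanes along x, centred at y = +27 and -27 mm, each 153 x 38 mm; end walls, side walls and the 16 mm rib between stand 13 mm above the floor; side walls and rib are cut away to the floor over the middle 60 mm for fingers. Lane -27 is full (fixed bundle, 22 x 26 mm high); lane +27 is free.
- medium_tray: fixed wooden tray, 133 x 102 mm (x, y). Origin: centre of its underside. Floor 5 mm thick. Two lanes along x, centred at y = +27 and -27 mm, each 123 x 38 mm; end walls, side walls and the 16 mm rib between stand 13 mm above the floor; side walls and rib are cut away to the floor over the middle 60 mm for fingers. Both lanes are free.
- short_tray: fixed wooden tray, 103 x 102 mm (x, y). Origin: centre of its underside. Floor 5 mm thick. Two lanes along x, centred at y = +27 and -27 mm, each 93 x 38 mm; end walls, side walls and the 16 mm rib between stand 13 mm above the floor; side walls and rib are cut away to the floor over the middle 60 mm for fingers. Lane -27 is full (fixed bundle, 22 x 26 mm high); lane +27 is free.
- glue_bottle: bystander, loose: white glue bottle with an orange nozzle, 44 mm in diameter, 126 mm tall, standing; origin at the centre of its underside. To be left standing where it is.
- thread_spool: bystander, loose: wooden spool of red thread, 39 mm in diameter, 45 mm tall, standing; origin at the centre of its underside. To be left standing where it is.

How it is judged:
By the outcome, as a careful person would: the job done as asked, in the order asked, and still so for the second after the job is handed in, with the robot touching nothing.
It also fails if it takes over 104 s, if anything falls off the work surface, if the arm or the gripper's body presses on something with over 40 N, if the wrist force passes 120 N, or if a joint passes its speed limit or range.

### The arm

A 7-joint arm with a two-finger parallel gripper is mounted at the origin on the work surface; the furniture and walls round the work are solid. World frame = base frame: x ahead of the robot, y to its left, z up, the work surface at z = 0. Lengths are in m, angles in rad, forces in N, time in s.
With the tool pointing down it reaches from about 0.35 to 0.9 m from the base axis. Payload 7.2 kg.
Tool frame: the origin (TCP) lies at the very end of the fingers, on their centre line; the grasp point (between the pads) lies 19 mm behind it; z points along the fingers, y is the line along which they close (so a half turn about z gives the same grasp; the last joint's range is limited). The gripper opens to 85 mm and grips with 20 to 120 N. Pads are 22 mm wide; open, the fingers measure 114 mm over their backs; the gripper's body (76 mm by 85 mm) begins 54 mm behind the grasp point. The pads swing forward as they close: fully open they stand 13 mm farther back than shut.
Start: joints at [-1.171, 0.411, -0.013, 1.596, 0.006, 1.134, -0.082], TCP at [0.282, 0.558, 0.231] pointing down, gripper open.
Joint ranges: [-2.95, 2.95], [-0.29, 1.99], [-1.47, 1.44], [0.14, 2.54], [-1.03, 4.17], [0.13, 1.85], [-2.86, 2.86]. Speed limits (rad/s): [2.39, 2.39, 3.01, 3.01, 3.14, 3.14, 3.14].

### API

Orientations are given as a rotation vector (axis times angle).
In Python, from workcell import telemetry, snapshot, calibration, hand_in gives the robot as it stands.
- The arm moves only by the shell command python3 -m handwheel 'ROWS' [FORCE]. ROWS is a JSON object of lists of equal length, an entry for each row: "slide": the shift along the world's x, y, z as a fraction of full scale, a list of three; "turn": the turn, a rotation vector about the world's x, y, z as a fraction of full scale, a list of three; "gripper": the opening, from 0 (shut) to 1 (fully open). A call has 1 to 20 rows; each row is the pose to reach, as a shift and turn from the pose commanded when the call began, turning the shorter way round; what a row does not reach only later rows make up. Full scale, the value 1, is 0.5 m for a shift and 360 degrees for a turn. A row lasts 1/8 s, in which the tool goes at most 62.5 mm and 10.7 degrees, less where a joint would pass 70% of its speed; a pose out of reach is approached as far as the arm can. A call with a number of a shift or a turn outside -1 to 1 is refused whole. A call with a gripper value outside its range is refused whole. The fingers move at their own pace and stop on an object; FORCE is the grip in N (left out, the last holds). Time passes only in rows, so rows that repeat a pose let the fingers close. It gives the time, the measured TCP pose, the force, the opening and the grip force at its end, in the units of the state.
- telemetry.sense(): the state, without advancing time (a new reading comes with each control period).
- snapshot(name): name is "scene" or "top"; returns the picture (384x512x3 uint8, red, green, blue); there is no depth.
- calibration(name): a dict with "K" (3x3 intrinsics, pixels), "R" (3x3) and "t" (3): a world point X has camera coordinates R X + t. Camera axes: x right, y down, z forward; pixel columns grow to the right and rows downward; lengths in m; the calibration is good to about 2 mm. A picture is of the moment at which its call begins. calibration takes no time and is no camera call.
- hand_in(): hands the job in; it is judged then, once.
The state is a dict: "time_s": time; "qpos": joint angles; "qvel": joint speeds; "joint_efforts": joint torques, N m; "ee_pos": TCP position; "ee_rot": TCP orientation; "force": force on the tool from outside, world axes, zero at the start; "moment": the same for the moment, N m; "finger_gap": finger opening in m; "grasp_force": force on a finger pad.
Only numpy, scipy, OpenCV 4.12 (cv2) and the standard library are available. Lean on these libraries where they do the work, as an engineer would, in place of code of your own. Each camera call takes 0.05 s, during which the arm holds its last target. There are 200 camera calls.

## Working session

There is one attempt and no reset: what is moved stays moved. The work goes in short steps, Python scripts to look and compute and a shell command to move; the robot and the scene stay as the last step left them, time stands still between calls to the robot, and variables do not carry over. Pictures are saved under pics/ and viewed, at most 14 in all, crops included, and the job is handed in when it is done.

```bash
mkdir -p pics
python3 - <<'E'
from workcell import telemetry, snapshot, calibration
import cv2,numpy as np
for n in("top","scene"):
    im=snapshot(n); cv2.imwrite(f"pics/{n}0.png",im[:,:,::-1]); c=calibration(n); print(n,np.round(c["K"],1).tolist(),np.round(c["R"],3).tolist(),np.round(c["t"],3).tolist())
s=telemetry.sense(); print(s["time_s"],s["ee_pos"],s["ee_rot"],s["finger_gap"])
E
```

```text
top [[354.1, 0.0, 252.4], [0.0, 354.1, 184.5], [0.0, 0.0, 1.0]] [[0.007, -1.0, -0.013], [-0.995, -0.006, -0.097], [0.097, 0.013, -0.995]] [0.016, 0.425, 0.989]
scene [[487.5, 0.0, 251.9], [0.0, 487.5, 194.4], [0.0, 0.0, 1.0]] [[0.774, -0.632, 0.019], [-0.266, -0.353, -0.897], [0.574, 0.69, -0.441]] [-0.324, 0.168, 1.079]
0.1 [0.28163792 0.55746658 0.2305583 ] [-7.28010562e-01 -3.05580514e+00  2.15459138e-03] 0.08564929002602709
```

View pics/top0.png

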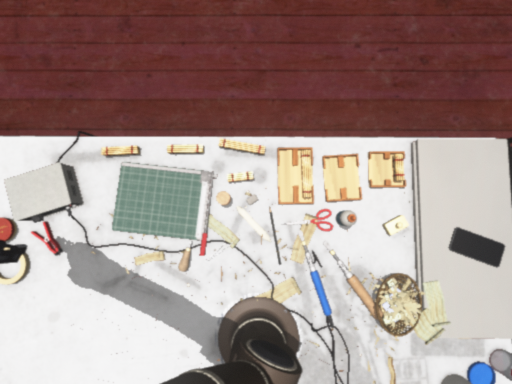

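View pics/scene0.png

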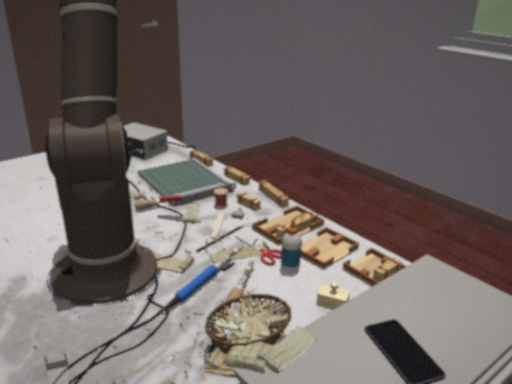

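Top view: four bundles at (121,151), (185,149), (242,147) and (241,177). Trays are at (295,176), (341,178) and (386,169), the bottle at (347,218) and the spool at (224,199). I'll enlarge it and measure.

```bash
cat > h.py <<'E'
import cv2,numpy as np
from workcell import telemetry, snapshot, calibration
def ray(n,p,z):
    c=calibration(n);K,R,t=map(np.array,(c["K"],c["R"],c["t"]))
    o=-R.T@t; d=(R.T@np.linalg.inv(K)@np.c_[np.atleast_2d(p),np.ones(len(np.atleast_2d(p)))].T).T
    return o+d*((z-o[2])/d[:,2])[:,None]
def proj(n,P):
    c=calibration(n);K,R,t=map(np.array,(c["K"],c["R"],c["t"]))
    q=(K@(R@np.atleast_2d(P).T+t[:,None])).T
    return q[:,:2]/q[:,2:]
def avg(n,k=4): return np.mean([snapshot(n).astype(float) for _ in range(k)],0).astype(np.uint8)
def mask(im):
    h=cv2.cvtColor(im,cv2.COLOR_RGB2HSV); return cv2.inRange(h,(5,70,60),(30,255,255))
E
python3 - <<'E'
from h import *
im=avg("top"); cv2.imwrite("pics/t.png",im[:,:,::-1]); m=mask(im); m[:136]=0; m[235:]=0; m[:,:95]=0; m[:,412:]=0
cs,_=cv2.findContours(m,cv2.RETR_EXTERNAL,cv2.CHAIN_APPROX_NONE)
for c in cs:
    if cv2.contourArea(c)<80: continue
    z=.026 if cv2.contourArea(c)<700 else .018
    r=cv2.minAreaRect(c); b=cv2.boxPoints(r); P=ray("top",b,z)[:,:2]
    w=ray("top",c[:,0].astype(float),z)[:,:2]; rr=cv2.minAreaRect((w*1000).astype(np.float32))
    print(np.round(r[0]),cv2.contourArea(c),"world mm",np.round(rr[0],1),np.round(rr[1],1),round(rr[2],1))
crop=np.hstack([im[136:246,95:415]]); o=np.vstack([crop,cv2.cvtColor(m[136:246,95:415],cv2.COLOR_GRAY2RGB)])
cv2.imwrite("pics/crop0.png",cv2.resize(o[:,:,::-1],None,fx=2.5,fy=2.5,interpolation=cv2.INTER_CUBIC))
E
```

```text
[342. 177.] 938.0 world mm [ 447.4 -235.7] [131.9 102.1] 3.7
[387. 169.] 1067.0 world mm [ 472.1 -364.3] [103.8 102.5] 0.3
[295. 175.] 1791.0 world mm [ 453.6 -102.6] [161.6 101. ] 0.8
[120. 151.] 232.0 world mm [520.6 399. ] [ 24.  106.8] 2.7
[242. 146.] 270.5 world mm [535.   50.2] [130.7  24.1] 80.4
```

View pics/crop0.png

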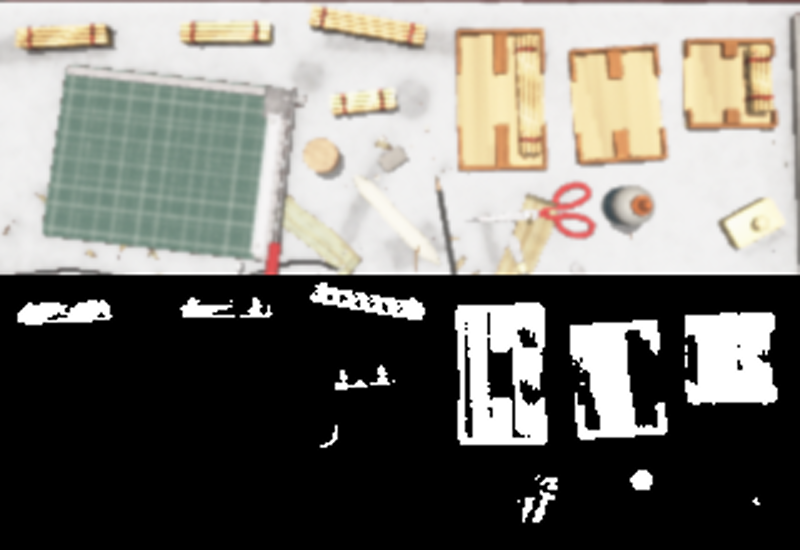

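The crop confirms the lengths: medium bundles at left (about 36 px), the long one tilted, the short one in the middle. The free lanes of the long and short trays are on the left (+y). My mask missed highlights, so I'll use chroma instead.

Run:
```python
from h import *
im=cv2.imread("pics/t.png"); im=cv2.resize(im,None,fx=4,fy=4,interpolation=cv2.INTER_CUBIC)
lab=cv2.cvtColor(im,cv2.COLOR_BGR2LAB).astype(int); m=((lab[:,:,2]>137)).astype(np.uint8)*255
out=im.copy()
k=np.ones((5,5),np.uint8); m=cv2.morphologyEx(m,cv2.MORPH_CLOSE,k)
m[:4*139]=0; m[4*235:]=0;m[:,:4*95]=0; m[:,4*410:]=0
cs,_=cv2.findContours(m,cv2.RETR_EXTERNAL,cv2.CHAIN_APPROX_NONE)
for c in cs:
    a=cv2.contourArea(c)/16
    if a<60: continue
    px=(c[:,0]+.5)/4-.5
    z=.026 if a<700 else .018
    w=ray("top",px,z)[:,:2]; rr=cv2.minAreaRect((w*1000).astype(np.float32))
    b=cv2.boxPoints(rr)
    print(np.round(px.mean(0)),round(a),"mm",np.round(rr[0],1),np.round(rr[1],1),round(rr[2],1),np.round(b).tolist())
    cv2.drawContours(out,[c],-1,(255,0,255),1)
cv2.imwrite("pics/crop1.png",cv2.resize(out[136*4:235*4,95*4:415*4],None,fx=.62,fy=.62))
c=calibration("top"); print("cam",-np.array(c["R"]).T@np.array(c["t"]))
```

```text
[395. 225.] 302 mm [ 314.1 -381.2] [39.  64.7] 27.8 [[282.0, -362.0], [312.0, -419.0], [346.0, -401.0], [316.0, -344.0]]
[219. 227.] 244 mm [301.6 112.1] [91.8 31.4] 51.7 [[261.0, 86.0], [286.0, 66.0], [342.0, 138.0], [318.0, 158.0]]
[351. 218.] 66 mm [ 332.8 -258.7] [25.1 25.9] 0.4 [[320.0, -246.0], [320.0, -272.0], [345.0, -272.0], [345.0, -246.0]]
[316. 222.] 484 mm [ 320.2 -159.3] [62.8 95.8] 13.1 [[279.0, -120.0], [300.0, -213.0], [362.0, -199.0], [340.0, -106.0]]
[223. 198.] 156 mm [386.4 101.6] [41.8 37.9] 56.9 [[359.0, 94.0], [391.0, 74.0], [414.0, 109.0], [382.0, 129.0]]
[240. 177.] 196 mm [447.5  54.2] [24.9 75.2] 6.6 [[431.0, 90.0], [439.0, 15.0], [464.0, 18.0], [456.0, 93.0]]
[342. 177.] 1661 mm [ 447.7 -235.4] [134.4 105.7] 3.9 [[377.0, -187.0], [384.0, -293.0], [518.0, -284.0], [511.0, -178.0]]
[386. 169.] 1311 mm [ 472.5 -363.7] [105.2 107.5] 0.3 [[420.0, -310.0], [420.0, -418.0], [525.0, -417.0], [525.0, -310.0]]
[295. 175.] 2018 mm [ 452.9 -102.8] [165.2 103.4] 0.9 [[369.0, -52.0], [371.0, -156.0], [536.0, -153.0], [535.0, -50.0]]
[120. 150.] 327 mm [521.4 401.2] [ 26.9 111.9] 3.1 [[505.0, 456.0], [511.0, 345.0], [538.0, 346.0], [532.0, 458.0]]
[185. 149.] 300 mm [527.3 213.4] [ 26.2 106.6] 0.9 [[513.0, 267.0], [515.0, 160.0], [541.0, 160.0], [540.0, 267.0]]
[242. 146.] 401 mm [535.2  50.6] [136.3  26.8] 80.1 [[510.0, -14.0], [537.0, -19.0], [560.0, 115.0], [534.0, 120.0]]
cam [0.32753655 0.00536211 1.02530224]
```

View pics/crop1.png

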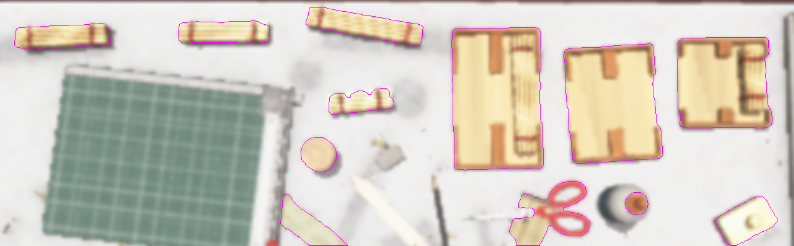

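Outlines fit the stated sizes (112×27, 107×26, 136×27 and 75×25 mm; trays 134×106, 105×108 and 165×103 mm). Side faces facing the camera account for the excess. First I'll go above medium bundle A at about (0.5235, 0.4045), yaw 93°.

```bash
python3 -m handwheel '{"slide":[[0.484,-0.306,0],[0.484,-0.306,0],[0.484,-0.306,0],[0.484,-0.306,0],[0.484,-0.306,0],[0.484,-0.306,0],[0.484,-0.306,-0.15],[0.484,-0.306,-0.3],[0.484,-0.306,-0.3],[0.484,-0.306,-0.3]],"turn":[[0,0,-0.167],[0,0,-0.167],[0,0,-0.167],[0,0,-0.167],[0,0,-0.167],[0,0,-0.167],[0,0,-0.167],[0,0,-0.167],[0,0,-0.167],[0,0,-0.167]],"gripper":[0.6,0.6,0.6,0.6,0.6,0.6,0.6,0.6,0.6,0.6]}' 40
cat >> h.py <<'E'
from scipy.spatial.transform import Rotation as Ro
def st():
    s=telemetry.sense(); R=Ro.from_rotvec(s["ee_rot"]).as_matrix(); y=R[:,1]
    print("t",round(s["time_s"],2),"pos",np.round(s["ee_pos"]*1000,1),"grip dir",round(np.degrees(np.arctan2(y[1],y[0])),1),"z",np.round(R[:,2],3),"gap",round(s["finger_gap"]*1000,1),"gf",round(float(np.max(s["grasp_force"])),1),"F",np.round(s["force"],1),"q",np.round(s["qpos"],2))
E
python3 - <<'E'
from h import *
st(); 
for n in("scene",): im=snapshot(n); cv2.imwrite("pics/s1.png",cv2.resize(im[60:300,110:430,::-1],None,fx=2.4,fy=2.4))
E
```

```text
time_s: 1.55
ee_pos: [0.5225, 0.4039, 0.0789]
ee_rot: [-2.161, -2.28, 0.007]
force: [0.1, -0.5, 0.3]
finger_gap: 0.051
grasp_force: 0.0
t 1.55 pos [522.5 403.9  78.9] grip dir 3.1 z [-0.003 -0.003 -1.   ] gap 51.0 gf 0.0 F [ 0.1 -0.5  0.3] q [-0.9   0.63  0.25  1.65 -0.19  0.89 -0.52]
```

View pics/s1.png

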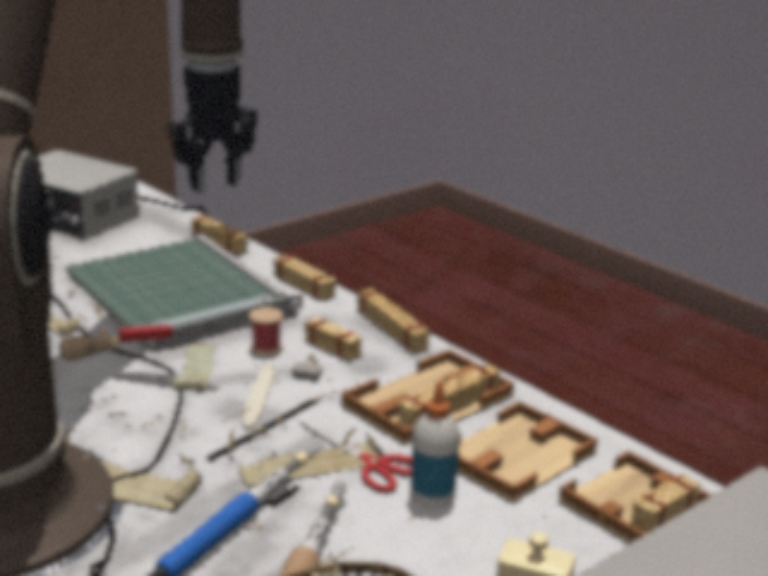

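The scene view shows the gripper open above the left medium bundle, with fingers straddling its line. Descend, close and lift.

```bash
python3 -m handwheel '{"slide":[[0,0,-0.05],[0,0,-0.1],[0,0,-0.13],[0,0,-0.145],[0,0,-0.145],[0,0,-0.145],[0,0,-0.145],[0,0,-0.145],[0,0,-0.145],[0,0,-0.145]],"turn":[[0,0,0],[0,0,0],[0,0,0],[0,0,0],[0,0,0],[0,0,0],[0,0,0],[0,0,0],[0,0,0],[0,0,0]],"gripper":[0.6,0.6,0.6,0.6,0.6,0,0,0,0,0]}' 40
python3 -c "from h import *; st()"
```

```text
time_s: 2.85
ee_pos: [0.5245, 0.4058, 0.0106]
ee_rot: [-2.161, -2.28, -0.004]
force: [-3.0, -0.6, 8.0]
finger_gap: 0.0209
grasp_force: 41.1
t 2.85 pos [524.5 405.8  10.6] grip dir 3.1 z [ 0.001  0.002 -1.   ] gap 20.9 gf 41.1 F [-3.  -0.6  8. ] q [-0.88  0.72  0.22  1.68 -0.21  0.76 -0.5 ]
```

```bash
python3 -m handwheel '{"slide":[[0,0,0.1],[0,0,0.2],[-0.1,-0.1,0.2],[-0.147,-0.2,0.2],[-0.147,-0.3,0.2],[-0.147,-0.4,0.2],[-0.147,-0.5,0.2],[-0.147,-0.6,0.2],[-0.147,-0.7,0.2],[-0.147,-0.8,0.2],[-0.147,-0.9,0.2],[-0.147,-1,0.2],[-0.147,-1,0.2],[-0.147,-1,0.2]],"turn":[[0,0,0],[0,0,0],[0,0,0],[0,0,-0.05],[0,0,-0.07],[0,0,-0.1],[0,0,-0.13],[0,0,-0.16],[0,0,-0.19],[0,0,-0.22],[0,0,-0.248],[0,0,-0.248],[0,0,-0.248],[0,0,-0.248]],"gripper":[0,0,0,0,0,0,0,0,0,0,0,0,0,0]}' 40
python3 - <<'E'
from h import *
st(); im=avg("top",2); cv2.imwrite("pics/t2.png",cv2.resize(im[136:246,130:430,::-1],None,fx=2.6,fy=2.6,interpolation=cv2.INTER_CUBIC))
E
```

```text
time_s: 4.6
ee_pos: [0.4506, -0.0949, 0.109]
ee_rot: [-3.139, -0.104, -0.001]
force: [-0.2, -0.3, -0.0]
finger_gap: 0.0215
grasp_force: 40.0
t 4.6 pos [450.6 -94.9 109. ] grip dir -86.2 z [ 0.001  0.001 -1.   ] gap 21.5 gf 40.0 F [-0.2 -0.3 -0. ] q [-0.51  0.36  0.75  2.15 -0.36  0.76 -1.03]
```

View pics/t2.png

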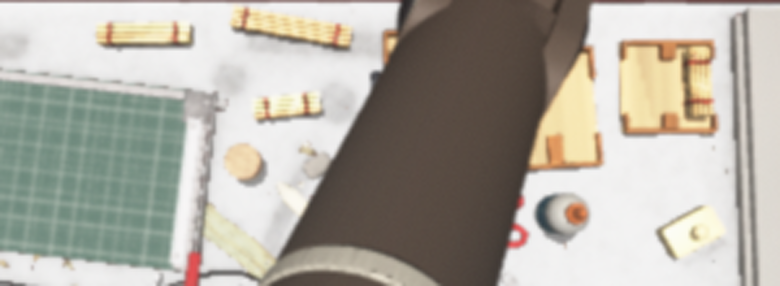

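The top view shows the forearm hiding the gripper, with the bottle and spool undisturbed. The grip reads 21.5 mm and 40 N, so the bundle is held. Next, the outer lane of the medium tray.

```bash
python3 -m handwheel '{"slide":[[0,-0.1,0],[0,-0.2,0],[0,-0.3,0],[0,-0.337,0],[0,-0.337,0],[0,-0.337,-0.06],[0,-0.337,-0.12],[0,-0.337,-0.15],[0,-0.337,-0.15],[0,-0.337,-0.165],[0,-0.337,-0.175],[0,-0.337,-0.18],[0,-0.337,-0.18],[0,-0.337,-0.18]],"turn":[[0,0,0],[0,0,0],[0,0,0],[0,0,0],[0,0,0],[0,0,0],[0,0,0],[0,0,0],[0,0,0],[0,0,0],[0,0,0],[0,0,0],[0,0,0],[0,0,0]],"gripper":[0,0,0,0,0,0,0,0,0,0,0,0,0,0]}' 40
python3 - <<'E'
from h import *
st(); im=snapshot("scene"); cv2.imwrite("pics/s3.png",cv2.resize(im[160:320,200:440,::-1],None,fx=3,fy=3,interpolation=cv2.INTER_CUBIC))
E
```

```text
time_s: 6.45
ee_pos: [0.4504, -0.2638, 0.019]
ee_rot: [3.14, 0.104, 0.0]
force: [-0.0, 0.4, -0.6]
finger_gap: 0.021
grasp_force: 40.0
t 6.45 pos [ 450.4 -263.8   19. ] grip dir -86.2 z [ 0. -0. -1.] gap 21.0 gf 40.0 F [-0.   0.4 -0.6] q [-0.01  0.6   0.6   2.06 -0.56  0.65 -0.55]
```

View pics/s3.png

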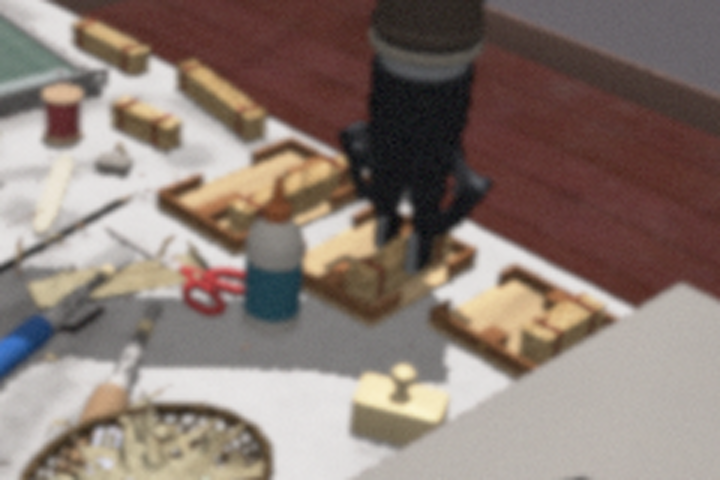

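The bundle is in the outer lane between the walls, near end wall around (375,310) in the crop. No contact force yet, so lower 3 mm, release to 42 mm and rise.

```bash
python3 -m handwheel '{"slide":[[0,0,-0.004],[0,0,-0.006],[0,0,-0.006],[0,0,-0.006],[0,0,-0.006],[0,0,-0.006],[0,0,-0.006],[0,0,0.04],[0,0,0.1],[0,0,0.2],[0,0,0.2]],"turn":[[0,0,0],[0,0,0],[0,0,0],[0,0,0],[0,0,0],[0,0,0],[0,0,0],[0,0,0],[0,0,0],[0,0,0],[0,0,0]],"gripper":[0,0,0,0.49,0.49,0.49,0.49,0.49,0.49,0.49,0.49]}' 40
python3 -c "from h import *; st()"
```

```text
time_s: 7.88
ee_pos: [0.4522, -0.2649, 0.1219]
ee_rot: [3.138, 0.104, 0.009]
force: [0.2, -0.0, 0.4]
finger_gap: 0.0417
grasp_force: 0.0
t 7.88 pos [ 452.2 -264.9  121.9] grip dir -86.2 z [ 0.006 -0.002 -1.   ] gap 41.7 gf 0.0 F [ 0.2 -0.   0.4] q [-0.14  0.44  0.75  2.   -0.4   0.84 -0.67]
```

```bash
python3 -m handwheel '{"slide":[[0.02,0.1,0],[0.04,0.2,0],[0.06,0.3,0],[0.08,0.4,0],[0.1,0.5,0],[0.12,0.6,0],[0.13,0.7,0],[0.14,0.8,0],[0.159,0.9,0],[0.159,0.957,0],[0.159,0.957,-0.07],[0.159,0.957,-0.07],[0.159,0.957,-0.14],[0.159,0.957,-0.2],[0.159,0.957,-0.211],[0.159,0.957,-0.211],[0.159,0.957,-0.211],[0.159,0.957,-0.211],[0.159,0.957,-0.211],[0.159,0.957,-0.211]],"turn":[[0,0,0.02],[0,0,0.045],[0,0,0.07],[0,0,0.1],[0,0,0.13],[0,0,0.16],[0,0,0.19],[0,0,0.22],[0,0,0.242],[0,0,0.242],[0,0,0.242],[0,0,0.242],[0,0,0.242],[0,0,0.242],[0,0,0.242],[0,0,0.242],[0,0,0.242],[0,0,0.242],[0,0,0.242],[0,0,0.242]],"gripper":[0.6,0.6,0.6,0.6,0.6,0.6,0.6,0.6,0.6,0.6,0.6,0.6,0.6,0.6,0.6,0.6,0,0,0,0]}' 40
python3 - <<'E'
from h import *
st(); im=avg("top",4); cv2.imwrite("pics/t4.png",cv2.resize(im[136:246,130:430,::-1],None,fx=2.6,fy=2.6,interpolation=cv2.INTER_CUBIC))
E
```

```text
time_s: 10.38
ee_pos: [0.5307, 0.2152, 0.0147]
ee_rot: [2.203, 2.239, 0.003]
force: [-0.9, -0.3, 5.5]
finger_gap: 0.0211
grasp_force: 40.2
t 10.38 pos [530.7 215.2  14.7] grip dir 0.9 z [ 0.002  0.001 -1.   ] gap 21.1 gf 40.2 F [-0.9 -0.3  5.5] q [-0.65  0.6   0.24  1.92 -0.23  0.65 -0.25]
```

View pics/t4.png

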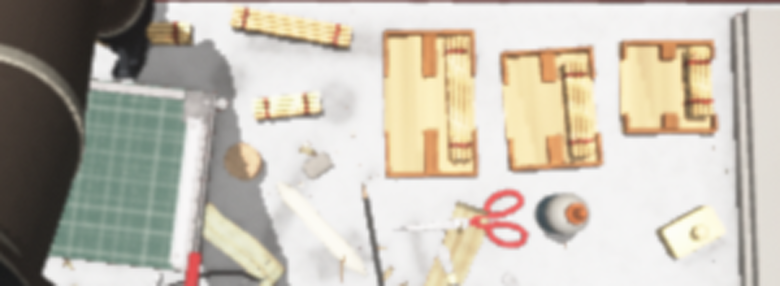

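Bundle A lies straight in the outer lane of the medium tray (crop px 578,108), and everything else is undisturbed. B is gripped, so carry it to the inner lane.

```bash
python3 -m handwheel '{"slide":[[0,0,0.1],[0,0,0.2],[-0.06,-0.1,0.2],[-0.1,-0.2,0.2],[-0.13,-0.3,0.2],[-0.166,-0.4,0.2],[-0.166,-0.5,0.2],[-0.166,-0.6,0.2],[-0.166,-0.7,0.2],[-0.166,-0.8,0.2],[-0.166,-0.849,0.2],[-0.166,-0.849,0.2],[-0.166,-0.849,0.2],[-0.166,-0.849,0.13],[-0.166,-0.849,0.07],[-0.166,-0.849,0.04],[-0.166,-0.849,0.025],[-0.166,-0.849,0.02],[-0.166,-0.849,0.02],[-0.166,-0.849,0.02]],"turn":[[0,0,0],[0,0,0],[0,0,-0.02],[0,0,-0.05],[0,0,-0.08],[0,0,-0.11],[0,0,-0.14],[0,0,-0.17],[0,0,-0.2],[0,0,-0.22],[0,0,-0.242],[0,0,-0.242],[0,0,-0.242],[0,0,-0.242],[0,0,-0.242],[0,0,-0.242],[0,0,-0.242],[0,0,-0.242],[0,0,-0.242],[0,0,-0.242]],"gripper":[0,0,0,0,0,0,0,0,0,0,0,0,0,0,0,0,0,0,0,0]}' 40
python3 - <<'E'
from h import *
st(); im=snapshot("scene"); cv2.imwrite("pics/s5.png",cv2.resize(im[190:300,280:440,::-1],None,fx=4.5,fy=4.5,interpolation=cv2.INTER_CUBIC))
E
```

```text
time_s: 13.08
ee_pos: [0.4473, -0.2098, 0.0239]
ee_rot: [3.14, 0.104, 0.002]
force: [-0.7, -0.8, 0.0]
finger_gap: 0.0207
grasp_force: 39.4
t 13.07 pos [ 447.3 -209.8   23.9] grip dir -86.2 z [ 0.001 -0.    -1.   ] gap 20.7 gf 39.4 F [-0.7 -0.8  0. ] q [-0.13  0.56  0.61  2.12 -0.55  0.62 -0.64]
```

View pics/s5.png

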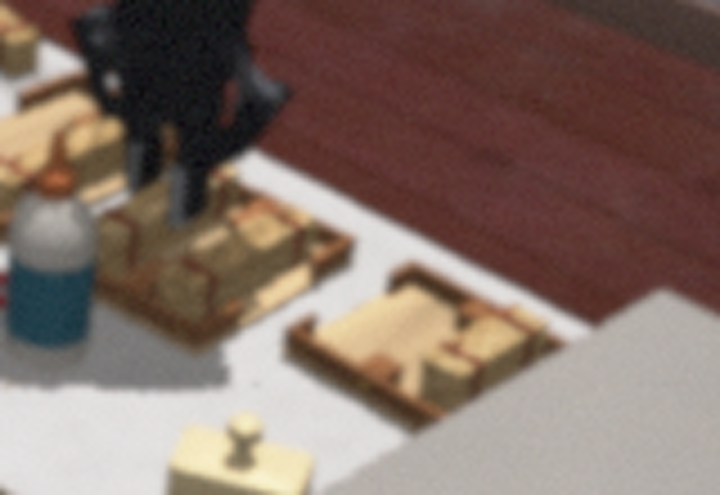

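A sits flat in its lane (crop px 235,255). B is above the inner lane (165,215) with its wall gap intact and no contact yet. Lower 4 mm, release and rise.

```bash
python3 -m handwheel '{"slide":[[0,0,-0.004],[0,0,-0.008],[0,0,-0.008],[0,0,-0.008]],"turn":[[0,0,0],[0,0,0],[0,0,0],[0,0,0]],"gripper":[0,0,0,0]}' 40; python3 -c "from h import *; st()"
python3 -m handwheel '{"slide":[[0,0,0],[0,0,0],[0,0,0],[0,0,0],[0,0,0.04],[0,0,0.1],[0,0,0.2],[0,0,0.2]],"turn":[[0,0,0],[0,0,0],[0,0,0],[0,0,0],[0,0,0],[0,0,0],[0,0,0],[0,0,0]],"gripper":[0.49,0.49,0.49,0.49,0.49,0.49,0.49,0.49]}'
python3 -c "from h import *; st()"
```

```text
time_s: 13.62
ee_pos: [0.447, -0.2096, 0.0197]
ee_rot: [-3.139, -0.104, -0.001]
force: [-1.6, 1.6, 7.9]
finger_gap: 0.0206
grasp_force: 40.4
t 13.62 pos [ 447.  -209.6   19.7] grip dir -86.2 z [ 0.  0. -1.] gap 20.6 gf 40.4 F [-1.6  1.6  7.9] q [-0.12  0.57  0.6   2.12 -0.56  0.61 -0.63]
time_s: 14.62
ee_pos: [0.4487, -0.2106, 0.1221]
ee_rot: [3.139, 0.104, 0.009]
force: [1.2, 0.2, -0.3]
finger_gap: 0.0419
grasp_force: 0.0
t 14.62 pos [ 448.7 -210.6  122.1] grip dir -86.2 z [ 0.006 -0.001 -1.   ] gap 41.9 gf 0.0 F [ 1.2  0.2 -0.3] q [-0.27  0.4   0.77  2.06 -0.38  0.82 -0.77]
```

```bash
python3 -m handwheel '{"slide":[[0.03,0.08,0],[0.06,0.16,0],[0.09,0.24,0],[0.12,0.32,0],[0.15,0.4,0],[0.17,0.48,0],[0.182,0.522,0],[0.182,0.522,0],[0.182,0.522,0],[0.182,0.522,-0.07],[0.182,0.522,-0.14],[0.182,0.522,-0.19],[0.182,0.522,-0.212],[0.182,0.522,-0.212],[0.182,0.522,-0.212],[0.182,0.522,-0.212],[0.182,0.522,-0.212],[0.182,0.522,-0.212],[0.182,0.522,-0.212],[0.182,0.522,-0.212]],"turn":[[0,0,0.03],[0,0,0.06],[0,0,0.09],[0,0,0.12],[0,0,0.15],[0,0,0.18],[0,0,0.212],[0,0,0.212],[0,0,0.212],[0,0,0.212],[0,0,0.212],[0,0,0.212],[0,0,0.212],[0,0,0.212],[0,0,0.212],[0,0,0.212],[0,0,0.212],[0,0,0.212],[0,0,0.212],[0,0,0.212]],"gripper":[0.6,0.6,0.6,0.6,0.6,0.6,0.6,0.6,0.6,0.6,0.6,0.6,0.6,0.6,0.6,0,0,0,0,0]}' 40
python3 - <<'E'
from h import *
st(); im=snapshot("scene"); cv2.imwrite("pics/s6.png",cv2.resize(im[160:300,200:440,::-1],None,fx=3.2,fy=3.2,interpolation=cv2.INTER_CUBIC))
E
```

```text
time_s: 17.12
ee_pos: [0.5384, 0.0515, 0.0143]
ee_rot: [2.404, 2.021, 0.002]
force: [-1.9, 0.0, 6.2]
finger_gap: 0.0211
grasp_force: 39.7
t 17.12 pos [538.4  51.5  14.3] grip dir -9.9 z [ 0.001  0.001 -1.   ] gap 21.1 gf 39.7 F [-1.9  0.   6.2] q [-0.42  0.57  0.31  2.   -0.29  0.61 -0.09]
```

View pics/s6.png

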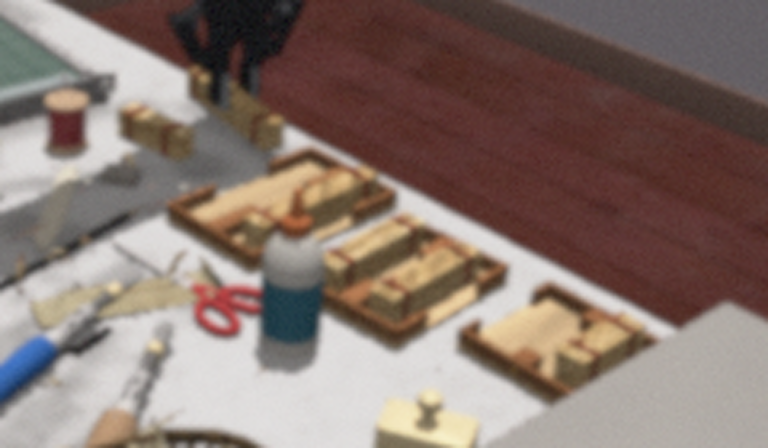

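Both medium bundles lie in their lanes (crop px 375,250 and 425,280), and the long one is gripped at mid-length. Carry it to the long tray's free lane.

```bash
python3 -m handwheel '{"slide":[[0,0,0.1],[0,0,0.2],[-0.04,-0.05,0.2],[-0.08,-0.1,0.2],[-0.12,-0.15,0.2],[-0.15,-0.2,0.2],[-0.169,-0.255,0.2],[-0.169,-0.255,0.2],[-0.169,-0.255,0.2],[-0.169,-0.255,0.2],[-0.169,-0.255,0.2],[-0.169,-0.255,0.13],[-0.169,-0.255,0.07],[-0.169,-0.255,0.04],[-0.169,-0.255,0.025],[-0.169,-0.255,0.02],[-0.169,-0.255,0.016],[-0.169,-0.255,0.012],[-0.169,-0.255,0.012],[-0.169,-0.255,0.012]],"turn":[[0,0,0],[0,0,0],[0,0,-0.03],[0,0,-0.06],[0,0,-0.09],[0,0,-0.12],[0,0,-0.15],[0,0,-0.18],[0,0,-0.22],[0,0,-0.22],[0,0,-0.22],[0,0,-0.22],[0,0,-0.22],[0,0,-0.22],[0,0,-0.22],[0,0,-0.22],[0,0,-0.22],[0,0,-0.22],[0,0,-0.22],[0,0,-0.22]],"gripper":[0,0,0,0,0,0,0,0,0,0,0,0,0,0,0,0,0,0,0,0]}' 40
python3 - <<'E'
from h import *
st(); im=snapshot("scene"); cv2.imwrite("pics/s7.png",cv2.resize(im[160:300,220:400,::-1],None,fx=4,fy=4,interpolation=cv2.INTER_CUBIC))
E
```

```text
time_s: 19.68
ee_pos: [0.4534, -0.0761, 0.0195]
ee_rot: [-3.141, -0.025, -0.0]
force: [-0.4, -0.4, -1.0]
finger_gap: 0.021
grasp_force: 39.5
t 19.68 pos [453.4 -76.1  19.5] grip dir -89.1 z [ 0.  0. -1.] gap 21.0 gf 39.5 F [-0.4 -0.4 -1. ] q [-0.42  0.52  0.61  2.2  -0.56  0.57 -0.95]
```

View pics/s7.png

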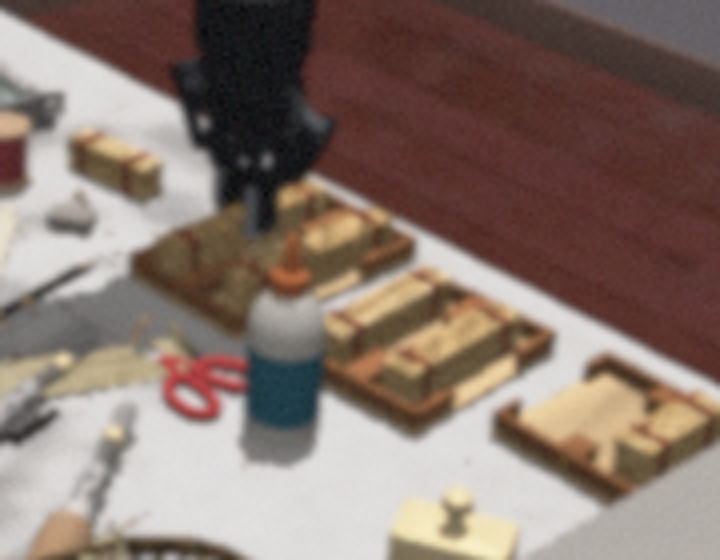

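The long bundle is in its lane (crop px 240,240) and clear of its neighbour. Lower 1 mm, release and rise.

```bash
python3 -m handwheel '{"slide":[[0,0,-0.003],[0,0,-0.003],[0,0,-0.003],[0,0,-0.003],[0,0,-0.003],[0,0,-0.003],[0,0,-0.003],[0,0,0.04],[0,0,0.1],[0,0,0.2],[0,0,0.2]],"turn":[[0,0,0],[0,0,0],[0,0,0],[0,0,0],[0,0,0],[0,0,0],[0,0,0],[0,0,0],[0,0,0],[0,0,0],[0,0,0]],"gripper":[0,0,0,0.49,0.49,0.49,0.49,0.49,0.49,0.49,0.49]}'
python3 -c "from h import *; st()"
```

```text
time_s: 21.1
ee_pos: [0.4553, -0.0764, 0.1219]
ee_rot: [-3.141, -0.025, -0.008]
force: [-0.6, 0.3, -0.6]
finger_gap: 0.0424
grasp_force: 0.0
t 21.1 pos [455.3 -76.4 121.9] grip dir -89.1 z [ 0.005  0.001 -1.   ] gap 42.4 gf 0.0 F [-0.6  0.3 -0.6] q [-0.59  0.34  0.8   2.14 -0.35  0.78 -1.12]
```

```bash
python3 -m handwheel '{"slide":[[0,0.06,0],[0,0.12,0],[-0.005,0.18,0],[-0.009,0.24,0],[-0.009,0.261,0],[-0.009,0.261,0],[-0.009,0.261,0],[-0.009,0.261,0],[-0.009,0.261,0],[-0.009,0.261,0],[-0.009,0.261,-0.07],[-0.009,0.261,-0.14],[-0.009,0.261,-0.19],[-0.009,0.261,-0.209],[-0.009,0.261,-0.209],[-0.009,0.261,-0.209],[-0.009,0.261,-0.209],[-0.009,0.261,-0.209],[-0.009,0.261,-0.209],[-0.009,0.261,-0.209]],"turn":[[0,0,0.029],[0,0,0.058],[0,0,0.087],[0,0,0.116],[0,0,0.145],[0,0,0.174],[0,0,0.203],[0,0,0.232],[0,0,0.266],[0,0,0.266],[0,0,0.266],[0,0,0.266],[0,0,0.266],[0,0,0.266],[0,0,0.266],[0,0,0.266],[0,0,0.266],[0,0,0.266],[0,0,0.266],[0,0,0.266]],"gripper":[0.6,0.6,0.6,0.6,0.6,0.6,0.6,0.6,0.6,0.6,0.6,0.6,0.6,0.6,0.6,0,0,0,0,0]}' 40
python3 - <<'E'
from h import *
st(); im=snapshot("scene"); cv2.imwrite("pics/s8.png",cv2.resize(im[160:300,200:420,::-1],None,fx=3.4,fy=3.4,interpolation=cv2.INTER_CUBIC))
E
```

```text
time_s: 23.6
ee_pos: [0.4495, 0.0545, 0.0158]
ee_rot: [2.088, 2.346, 0.003]
force: [-1.1, -0.7, 6.9]
finger_gap: 0.0207
grasp_force: 39.6
t 23.6 pos [449.5  54.5  15.8] grip dir 6.7 z [ 0.002  0.001 -1.   ] gap 20.7 gf 39.6 F [-1.1 -0.7  6.9] q [-0.47  0.47  0.29  2.21 -0.28  0.5   0.16]
```

View pics/s8.png

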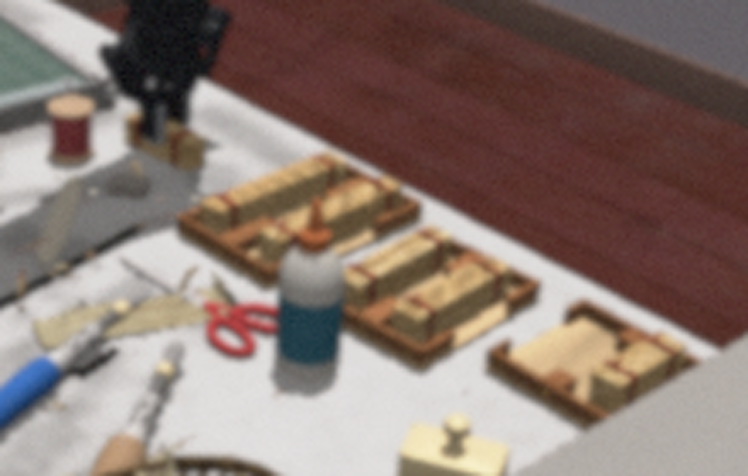

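The long bundle lies in its lane (crop px 270,195), the short one is gripped, and the spool stands. Carry the short one to its tray.

```bash
python3 -m handwheel '{"slide":[[0,0,0.1],[0,0,0.2],[0.01,-0.1,0.2],[0.02,-0.2,0.2],[0.03,-0.3,0.2],[0.04,-0.4,0.2],[0.049,-0.5,0.2],[0.049,-0.6,0.2],[0.049,-0.7,0.2],[0.049,-0.787,0.2],[0.049,-0.787,0.2],[0.049,-0.787,0.2],[0.049,-0.787,0.2],[0.049,-0.787,0.13],[0.049,-0.787,0.07],[0.049,-0.787,0.04],[0.049,-0.787,0.025],[0.049,-0.787,0.018],[0.049,-0.787,0.014],[0.049,-0.787,0.014]],"turn":[[0,0,0],[0,0,0],[0,0,-0.03],[0,0,-0.06],[0,0,-0.09],[0,0,-0.12],[0,0,-0.15],[0,0,-0.18],[0,0,-0.21],[0,0,-0.24],[0,0,-0.2675],[0,0,-0.2675],[0,0,-0.2675],[0,0,-0.2675],[0,0,-0.2675],[0,0,-0.2675],[0,0,-0.2675],[0,0,-0.2675],[0,0,-0.2675],[0,0,-0.2675]],"gripper":[0,0,0,0,0,0,0,0,0,0,0,0,0,0,0,0,0,0,0,0]}' 40
python3 - <<'E'
from h import *
st(); im=snapshot("scene"); cv2.imwrite("pics/s9.png",cv2.resize(im[180:300,280:440,::-1],None,fx=4.5,fy=4.5,interpolation=cv2.INTER_CUBIC))
E
```

```text
time_s: 26.15
ee_pos: [0.4736, -0.3393, 0.0222]
ee_rot: [3.141, 0.011, 0.001]
force: [0.3, -0.3, -0.1]
finger_gap: 0.0209
grasp_force: 39.5
t 26.15 pos [ 473.6 -339.3   22.2] grip dir -89.6 z [ 0.001 -0.    -1.   ] gap 20.9 gf 39.5 F [ 0.3 -0.3 -0.1] q [ 0.03  0.71  0.72  1.91 -0.66  0.77 -0.44]
```

View pics/s9.png

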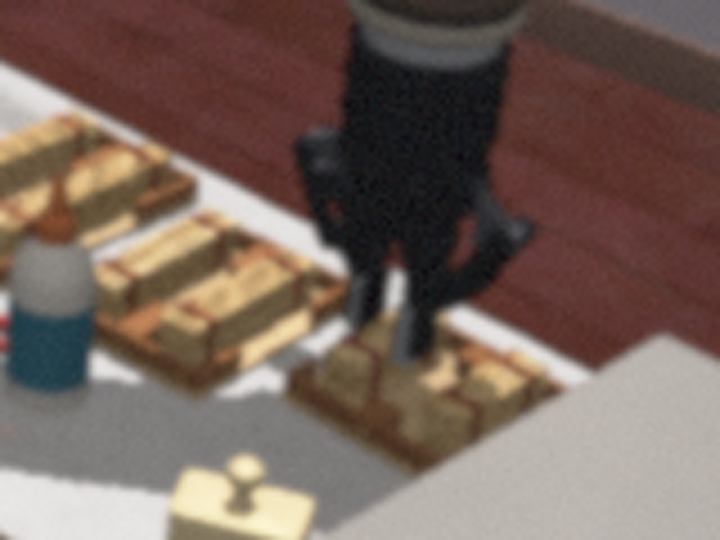

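The short bundle is in the free lane between end walls (crop px 365,370). Lower 2.5 mm, release, rise, and move aside for a clear look.

```bash
python3 -m handwheel '{"slide":[[0,0,-0.003],[0,0,-0.005],[0,0,-0.005],[0,0,-0.005],[0,0,-0.005],[0,0,-0.005],[0,0,-0.005],[0,0,0.04],[0,0,0.1],[0,0,0.2],[0,0,0.3],[0,0.1,0.3],[0,0.3,0.3],[0,0.5,0.3],[0,0.7,0.3],[0,0.9,0.3],[0,1,0.3],[0,1,0.3],[0,1,0.3],[0,1,0.3]],"turn":[[0,0,0],[0,0,0],[0,0,0],[0,0,0],[0,0,0],[0,0,0],[0,0,0],[0,0,0],[0,0,0],[0,0,0],[0,0,0],[0,0,0],[0,0,0.03],[0,0,0.06],[0,0,0.09],[0,0,0.12],[0,0,0.15],[0,0,0.15],[0,0,0.15],[0,0,0.15]],"gripper":[0,0,0,0.49,0.49,0.49,0.49,0.49,0.49,0.49,0.49,0.49,0.49,0.49,0.49,0.49,0.49,0.49,0.49,0.49]}'
python3 - <<'E'
from h import *
st(); im=avg("top",4); cv2.imwrite("pics/t10.png",np.vstack([cv2.resize(i[a:a+90,b:b+220,::-1],None,fx=3.3,fy=3.3,interpolation=cv2.INTER_CUBIC) for i,a,b in((im,140,205),(snapshot("scene"),200,210))]))
E
```

```text
time_s: 28.7
ee_pos: [0.4726, 0.1656, 0.1715]
ee_rot: [-2.789, -1.444, -0.0]
force: [-0.1, -0.9, -0.1]
finger_gap: 0.0418
grasp_force: 0.0
t 28.7 pos [472.6 165.6 171.5] grip dir -35.2 z [-0.     0.001 -1.   ] gap 41.8 gf 0.0 F [-0.1 -0.9 -0.1] q [-0.96  0.3   0.64  1.99 -0.23  0.92 -0.81]
```

View pics/t10.png

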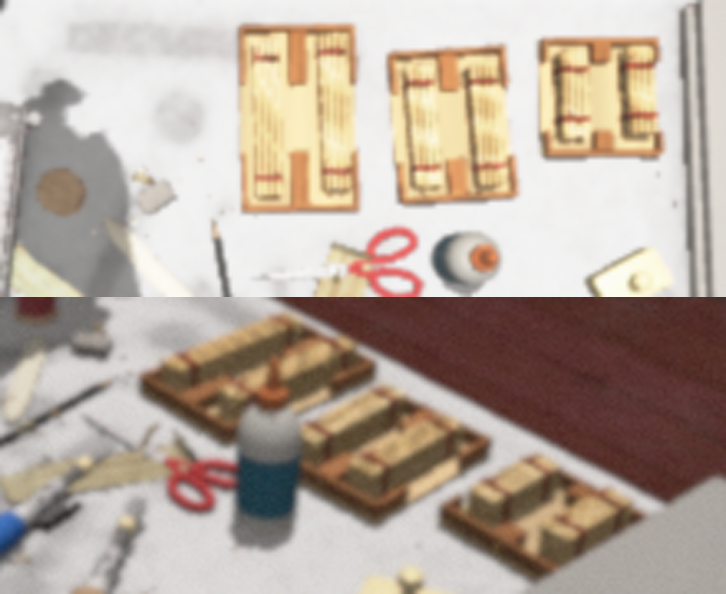

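Both views show all four bundles flat in the right lanes, clear of the walls. The bottle and spool stand where they were, and the robot touches nothing. Handing in.

```bash
python3 -c "from workcell import hand_in; print(hand_in())"
```

```text
the job is handed in; nothing more can be done
None
```

The job is handed in: all four bundles lie flat in the lanes for their lengths, the bottle and spool were left standing in place, and it took about 29 s of the 104 s.

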